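# Dial the hook gauge and seat a crochet hook in its hole

## Robot

A 6-joint arm with a two-finger parallel gripper is mounted at the origin on a cart in front of the work surface, level with it; the furniture and walls round the work are solid. World frame = base frame: x ahead of the robot, y to its left, z up, the work surface at z = 0. Lengths are in mm, angles in degrees, forces in N, time in s.
With the tool pointing down it reaches from about 350 to 850 mm from the base axis. Payload 8.1 kg.
Tool frame: the origin (TCP) lies at the very end of the fingers, on their centre line; the grasp point (between the pads) lies 19 mm behind it; z points along the fingers, y is the line along which they close (so a half turn about z gives the same grasp; the last joint's range is limited). The gripper opens to 85 mm and grips with 20 to 120 N. Pads are 22 mm wide; open, the fingers measure 114 mm over their backs; the gripper's body (76 mm by 85 mm) begins 54 mm behind the grasp point. The pads swing forward as they close: fully open they stand 13 mm farther back than shut.
Start: joints at [-79.721, 7.471, 85.268, -0, 87.261, -4.893], TCP at [157.05, -579.086, 231.292] pointing down, gripper open.
Joint ranges: [-169.43, 169.43], [-51.17, 129.36], [1.28, 143.12], [-76.62, 256.62], [0, 156.53], [-152.29, 152.29]. Speed limits (degrees/s): [136.94, 136.94, 159.86, 180, 180, 180].

## Interface

Orientations are given as [roll, pitch, yaw] about the fixed x, y, z axes, in that order (R = Rz(yaw) Ry(pitch) Rx(roll)).
In Python, from bench import sense, eyes, job, models gives the robot as it stands. The module is installed in compiled form; this text tells all that it offers.
- The arm moves only by the tool apply_moves, never from a script. Its argument "rows" is a list of rows, each a list of 6 numbers: the shift along the tool's x, y, z in mm, then the turn, a rotation vector about the tool's x, y, z in rad. In form: [[dx, dy, dz, rx, ry, rz], ...]. A call has exactly 5 rows; each row shifts and turns the commanded pose from where the row before left it, along the tool's axes as they then stand; what a row does not reach is not made up. A row lasts 1/8 s, in which the tool goes at most 62.5 mm and 10.7 degrees, less where a joint would pass 70% of its speed; a pose out of reach is approached as far as the arm can. A call is refused whole if a number of a shift passes 62.5 or a number of a turn 0.188, either way. A call with a gripper value outside its range is refused whole. "fingers" is the finger opening in mm, from 0 to 85.4, set as the call begins (left out, the last holds). The fingers move at their own pace and stop on an object; "grip_force" is the grip in N (left out, the last holds). Time passes only in rows, so rows that do not move let the fingers close, or fill a call up. It gives the time, the measured TCP pose, the force, the opening and the grip force at its end, in the units of the state.
- sense(): the state, without advancing time (a new reading comes with each control period).
- eyes.snapshot(name): name is "side" or "top"; returns (picture, depth): 400x640x3 uint8, red, green, blue; 400x640 float32, mm along the optical axis (not along the pixel's ray), 0 where there is no reading.
- eyes.get_calibration(name): a dict with "intrinsics" (3x3 intrinsics, pixels), "R" (3x3) and "t" (3): a world point X has camera coordinates R X + t. Camera axes: x right, y down, z forward; pixel columns grow to the right and rows downward; lengths in mm; the calibration is good to about 2 mm. A picture is of the moment at which its call begins. get_calibration takes no time and is no camera call.
- job.hand_in(): hands the job in; it is judged then, once.
Trained networks look in the newest picture that a camera, given by its name, has taken for a name from the list of things; names that differ only in an ending like _2 or _b are one class to them, and where a whole thing is asked for, a point or a joint stands for the part that bears it (a point fixed in the world has none). Each returns a list of dicts, best first, with "confidence" (0 to 1); they miss things now and then, are a little off and sometimes report something else, mostly with a low value. They report only what shows in the picture. A call takes as long as a camera call. They do not tell look-alikes from the thing itself.
- models.boxes_of(name, camera): "xyz" ([x, y, z] in mm, in world coordinates, good to about 4 mm: the middle of the surface that is visible of it).
- models.cut_out(name, camera): "pixels" (400x640 bool, what is visible of it).
- models.place_of(name, camera): "xyz" ([x, y, z] in mm, in world coordinates, good to about 4 mm: a listed point, or the origin of a listed thing).
The state is a dict: "time": time; "joint_pos": joint angles; "qd": joint speeds; "joint_efforts": joint torques, N m; "tool_pos": TCP position; "tcp_rot": TCP orientation; "ft_force": force on the tool from outside, world axes, zero at the start; "wrist_torque": the same for the moment, N m; "finger_gap": finger opening in mm; "grip_force": force on a finger pad.
Only numpy, scipy, OpenCV 4.12 (cv2) and the standard library are available. Lean on these libraries where they do the work, as an engineer would, in place of code of your own. Each camera call takes 0.05 s, during which the arm holds its last target. There are 200 camera calls.

## Task

The broad-handled crochet hook has lost its size tag and has to be checked on the round hook gauge. Turn the gauge's knob until the hole with four dots stands in the window and the wheel clicks in there (it has end stops: do not force it against them); then take the broad-handled hook from the wooden block and lower it gently, head down, into that hole until its shoulder rests on the wheel, and leave it standing there. Leave the other hooks in the block and the goods on the table where they are.

Things in the scene. Friction and masses are not known exactly. Their poses are not given: they have to be found in the camera images.
- gauge: the rotary hook gauge, fixed to the table: a wooden drum 204 mm across under a flat alloy cover, 69 mm high. Origin: centre of its underside, z up; its only window lies on its -x side. Inside, a flat wheel with graded holes turns about the drum's upright axis, driven by the black knob on top
- hub (a point): centre of the 12 mm thick plywood wheel under the cover, at its upper face, 60 mm above the table (gauge's axes). Five holes, 0.524 rad apart on a circle of 78 mm radius: 10, 12, 14, 17 and 23.5 mm wide, marked by one to five dark 5 mm dots in a row between hole and hub. Seen from above, anticlockwise turning brings the hole with one dot more to the window, clockwise one dot less
- knob (a point): middle of the black turning knob, which is fast on the wheel: round, with a ribbed rubber sleeve, 50 mm in diameter (53 mm at its foot), from 71 to 102 mm above the table. This point lies on the axis 86 mm above the table and keeps the gauge's axes (it does not turn with the knob)
- window (a point): centre of the window, 78 mm from the axis on the gauge's -x side, at the wheel's upper face (60 mm above the table); a hole that has clicked in is centred here. The window is a ring sector, 43 mm long outwards and 25 to 45 mm wide; the cover's top is 8.5 mm above this point. Below the wheel the drum is hollow down to 6 mm above the table
- detent (a point): the sprung roller inside the drum (+x side): it clicks into a notch for each hole and centres the hole in the window within 1 mm once the wheel is within 0.1 rad. Turning on from a notch takes about 0.2 N m. At the start the wheel stands somewhere from the one- to the three-dot hole, perhaps between notches; its angle is not reported: see it in the window, or feel it out from an end stop
- stop_pin: steel stop pin in a soft rubber bush inside the drum, 62 mm from the axis on the gauge's +x side. Lugs on the wheel meet it 0.07 rad past the one-dot notch (turning clockwise) and 0.07 rad past the five-dot notch (anticlockwise); from there the resistance at the knob grows by about 0.2 N m every 0.05 rad. It must not take more than 16 N, about 1 N m at the knob
- block: the dark wooden hook block, fixed, 60 x 170 x 50 mm high; origin: centre of its underside, z up; three upright holes of 17.5 mm, 48 mm deep, in a row along its y axis, 58 mm apart, hold one hook each, in any order
- hook_broad: the hook to be checked: round, light wood, 142 mm long, 40 to 85 g. Plain handle 21 mm thick, 98 mm long, its top 14 mm tapering; below the shoulder (the step) a 15 mm shaft 44 mm long, its last 10 mm tapering to a blunt nose. Origin on the axis at the shoulder, z towards the handle's top. It starts upright in the block, shoulder on the block's top (50 mm above the table)
- shoulder (a point): the centre of that shoulder, on the axis of the broad-handled hook (same point as its origin)
- hook_slim: another hook, to be left in the block: handle 12 mm thick above a 21 mm collar, top 98 mm above the block; origin on its axis under the collar
- hook_medium: another hook, to be left in the block: handle 15.5 mm thick above a 21 mm collar, top 100 mm above the block; origin on its axis under the collar
- coasters_plum: tied stack of scalloped coasters, 115 mm across, 28 mm high, bystander; origin under its centre
- hairtie_violet: hair tie on a card, 158 x 90 x 16 mm, at the back of the table, bystander; origin under its centre
- hairtie_teal: hair tie on a card, 155 x 88 x 16 mm, at the back of the table, bystander; origin under its centre
- case_sage: crochet glasses case, 208 x 91 x 25 mm, right of the gauge at the front, bystander; origin under its centre
- case_aqua: crochet glasses case, 203 x 80 x 22 mm, right of the gauge at the back, bystander; origin under its centre
Not all that is in view belongs to the job. Leave any green look-alike of the hook_broad alone.

How it is judged:
By the outcome, as a careful person would: the job done as asked, in the order asked, and still so for the second after the job is handed in, with the robot touching nothing.
It also fails if it takes over 70 s, if anything falls off the work surface, if the arm or the gripper's body presses on something with over 40 N, if the wrist force passes 120 N, or if a joint passes its speed limit or range.

## Working session

There is one attempt and no reset: what is moved stays moved. The work goes in short steps, Python scripts to look and compute and a tool call to move; the robot and the scene stay as the last step left them, time stands still between calls to the robot, and variables do not carry over. Pictures are saved under pics/ and viewed, at most 10 in all, crops included, and the job is handed in when it is done.

Besides the shell and the picture viewer there is one more tool, called after "Request:" by a JSON object that holds its "name" and its "arguments", one argument or row to a line. apply_moves: Moves the arm, as the interface text tells. Its arguments: {"type":"object","properties":{"rows":{"type":"array"},"fingers":{"type":"number"},"grip_force":{"type":"number"}},"required":["rows"]}

```bash
mkdir -p pics; cat > h.py <<'E'
from bench import sense, eyes, job, models
import numpy as np, cv2
def snap(c,fn=None,crop=None,s=1):
    p,d=eyes.snapshot(c)
    if fn:
        q=p if crop is None else p[crop[1]:crop[3],crop[0]:crop[2]]
        cv2.imwrite('pics/'+fn,cv2.resize(q[:,:,::-1],None,fx=s,fy=s,interpolation=cv2.INTER_CUBIC))
    return p,d
def world(c,u,v,z=None,d=None):
    k=eyes.get_calibration(c);K,R,t=[np.array(k[a],float) for a in('intrinsics','R','t')]
    r=np.linalg.solve(K,[u,v,1.]);
    o=-R.T@t;w=R.T@r
    s=d if z is None else (z-o[2])/w[2]
    return o+s*w
def pix(c,X):
    k=eyes.get_calibration(c);K,R,t=[np.array(k[a],float) for a in('intrinsics','R','t')]
    q=K@(R@np.array(X,float)+t);return q[:2]/q[2]
E
python3 - <<'E'
from h import *
for c in('top','side'):
    snap(c,c+'0.png')
    k=eyes.get_calibration(c);print(c,-np.array(k['R']).T@k['t'],np.array(k['intrinsics'])[0,0])
    for n in('gauge','knob','window','block','hook_broad','hook_slim','hook_medium'):
        print(n,[(np.round(x['xyz'],0).tolist(),round(x['confidence'],2)) for x in models.place_of(n,c)])
s=sense();print(s)
E
```

```text
top [ 368.39512932  -65.6590587  1083.44554012] 380.6856568794994
gauge [([528.0, -254.0, -1.0], 0.94)]
knob [([525.0, -251.0, 83.0], 0.9), ([511.0, 57.0, 48.0], 0.63), ([570.0, -258.0, 38.0], 0.23), ([530.0, -252.0, -1.0], 0.19)]
window [([448.0, -232.0, 60.0], 0.63), ([528.0, -253.0, -2.0], 0.33), ([700.0, -182.0, -2.0], 0.25), ([538.0, 169.0, 54.0], 0.21)]
block [([526.0, 118.0, 0.0], 0.8)]
hook_broad [([511.0, 61.0, 51.0], 0.52), ([416.0, 63.0, 47.0], 0.45), ([543.0, 170.0, 53.0], 0.45)]
hook_slim [([703.0, 50.0, -1.0], 0.63), ([526.0, 118.0, 48.0], 0.46)]
hook_medium [([540.0, 172.0, 50.0], 0.49)]
side [580.69649777 723.1560032  783.03560896] 384.69431532795414
gauge [([528.0, -253.0, -1.0], 0.75), ([450.0, -234.0, 60.0], 0.31), ([370.0, 334.0, -2.0], 0.16)]
knob [([526.0, -250.0, 85.0], 0.97)]
window [([452.0, -236.0, 60.0], 0.56), ([526.0, 117.0, 47.0], 0.44)]
block [([525.0, 119.0, 2.0], 0.66)]
hook_broad [([414.0, 57.0, 41.0], 0.8), ([508.0, 61.0, 51.0], 0.71), ([448.0, -234.0, 60.0], 0.65)]
hook_slim [([526.0, 115.0, 52.0], 0.64)]
hook_medium [([539.0, 172.0, 53.0], 0.78), ([652.0, -434.0, -3.0], 0.54)]
{'time': 0.8, 'joint_pos': array([-7.97220073e+01,  7.46980702e+00,  8.52685305e+01, -5.53935756e-04,
        8.72615991e+01, -4.89253760e+00]), 'qd': array([ 0.10206676,  0.02960371, -0.04141281, -0.12152862,  0.01397768,
        0.0432582 ]), 'joint_efforts': array([-8.06113276e-04, -5.69261777e+01, -5.00830650e+01, -3.45669469e-05,
        1.01623940e-03, -5.76993216e-05]), 'tool_pos': array([ 157.03877518, -579.08256997,  231.29939285]), 'tcp_rot': array([1.79999984e+02, 5.56696065e-04, 1.51705568e+01]), 'ft_force': array([-0.19844936, -0.42464446, -0.17518368]), 'wrist_torque': array([-0.00536671,  0.00588449,  0.01174933]), 'grip_force': 0.0, 'finger_gap': 85.55128806137108}
```

View pics/top0.png

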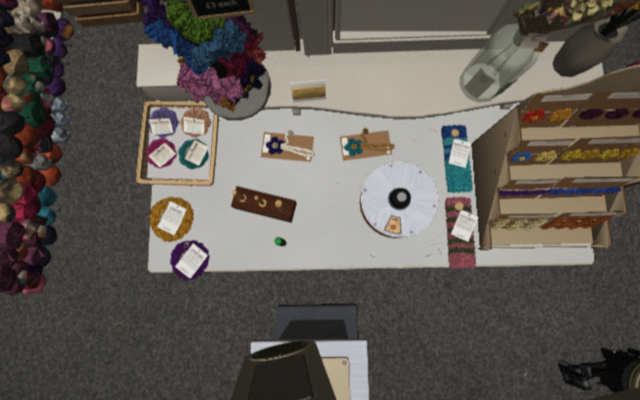

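View pics/side0.png

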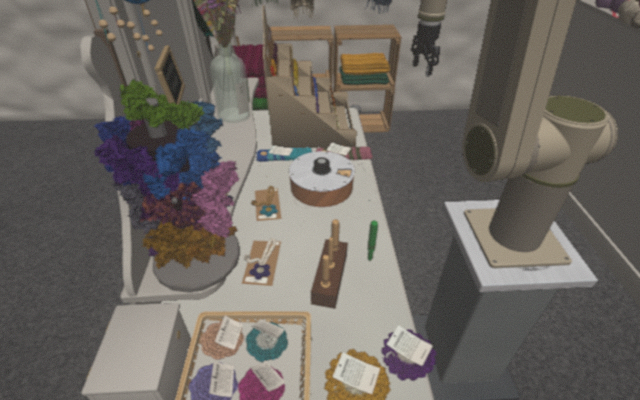

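The top view shows the gauge at (400,198), its window at (394,226), the block around (263,204) and a green look-alike at (280,241). Next I zoom in on the window and the block.

```bash
python3 - <<'E'
from h import *
a,da=snap('top');b,db=snap('side')
r=lambda p,x,y,w,h,s:cv2.resize(p[y:y+h,x:x+w],(s*w,s*h),interpolation=cv2.INTER_CUBIC)
m=np.zeros((600,800,3),np.uint8)
m[:300,:400]=r(a,225,175,80,60,5);m[:300,400:]=r(a,375,196,40,30,10)[:300]
m[:300,400:]=r(a,374,206,40,30,10)
m[300:,:400]=r(b,300,205,80,60,5);m[300:,400:]=r(b,350,155,40,30,10)
cv2.imwrite('pics/m1.png',m[:,:,::-1])
# cover top circle & knob depth
for n in('gauge','block','hook_broad','hook_slim','hook_medium','knob'):
  for c in('top','side'):
    for o in models.cut_out(n,c)[:2]:
        v,u=np.nonzero(o['pixels']);print(n,c,round(o['confidence'],2),u.min(),u.max(),v.min(),v.max(),len(u))
print(pix('top',[526,-252,102]),pix('side',[526,-252,102]))
for y,x in((204,258),):pass
E
```

```text
gauge top 0.74 360 437 162 238 4734
gauge side 0.67 290 352 152 206 2935
gauge side 0.2 331 339 219 249 221
block top 0.78 232 296 186 221 1179
block side 0.61 328 332 238 267 123
block side 0.59 310 347 241 307 1272
hook_broad top 0.66 445 477 198 268 1945
hook_broad top 0.56 275 286 200 211 89
hook_broad side 0.71 331 339 219 250 241
hook_broad side 0.53 367 376 221 260 260
hook_slim top 0.57 261 313 130 161 1390
hook_slim top 0.45 257 265 199 206 44
hook_slim side 0.57 328 333 237 267 138
hook_medium top 0.47 232 245 190 201 88
hook_medium side 0.6 321 329 255 287 230
knob top 0.87 360 437 162 238 4748
knob side 0.65 289 353 152 206 2977
[400.90313615 196.79736761] [321.82380112 160.1541741 ]
```

View pics/m1.png

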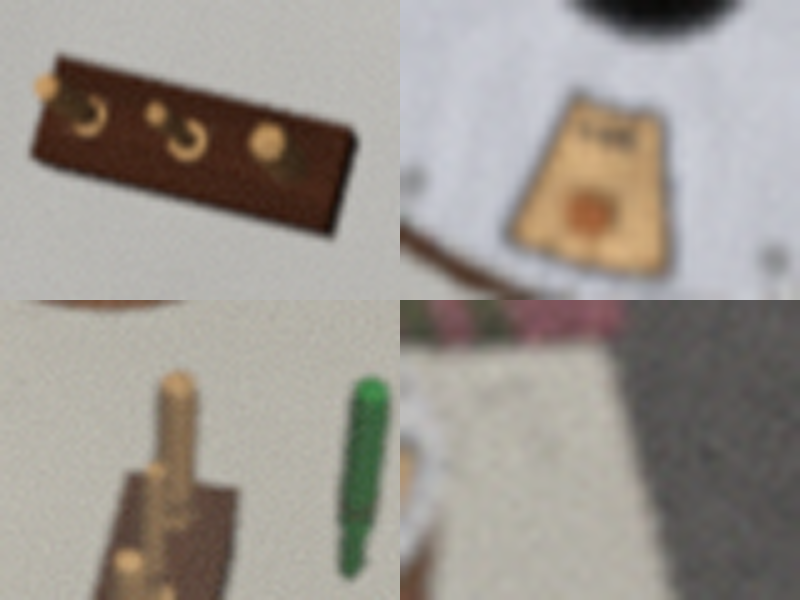

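The broad hook is the thick one at the gauge end of the block, with its top at about (278,203). The hole looks centred in the window and shows 2 or 3 dots. I'll average frames and fit the geometry.

```bash
python3 - <<'E'
from h import *
P=[snap('top') for _ in range(10)];a=np.mean([p for p,_ in P],0)
D=np.median([d for _,d in P],0)
# gauge outline
o=models.cut_out('gauge','top')[0]['pixels'].astype(np.uint8)
# window: woody colour inside the cover
R,G,B=a[...,0],a[...,1],a[...,2]
wood=((R-B)>35).astype(np.uint8); wood[:, :374]=0;wood[:,416:]=0;wood[:212]=0;wood[236:]=0
n,l,st,ce=cv2.connectedComponentsWithStats(wood)
print([(st[i].tolist(),ce[i].round(2)) for i in range(1,n) if st[i][4]>20])
# alloy cover
cov=((np.abs(R-B)<30)&(R>110)).astype(np.uint8)*o
c=cv2.findContours(o,0,1)[0];c=max(c,key=len);(x,y),r=cv2.minEnclosingCircle(c);e=cv2.fitEllipse(c);print('gauge',x,y,r,e)
c2=cv2.findContours(cov,0,1)[0];c2=max(c2,key=len);e2=cv2.fitEllipse(cv2.convexHull(c2));print(e2,world('top',*e2[0],z=69))
dk=((a.max(2)<70)&(o>0)).astype(np.uint8);dk[:185]=0;dk[212:]=0
n,l,st,ce=cv2.connectedComponentsWithStats(dk);i=1+np.argmax(st[1:,4]);print('knob',st[i],ce[i],world('top',*ce[i],z=95))
m=cv2.resize(a[208:236,378:410].astype(np.float32),None,fx=18,fy=18,interpolation=cv2.INTER_CUBIC)
cv2.imwrite('pics/m2.png',np.clip((m-40)*1.4,0,255)[:,:,::-1])
# hook
hk=((R-B)>40).astype(np.uint8);hk[:195]=0;hk[216:]=0;hk[:,:270]=0;hk[:,290:]=0
M=(R-B)[198:212,270:290];print(M.round().astype(int))
print(world('top',278.4,203,z=148))
b=np.mean([snap('side')[0] for _ in range(3)],0)
print('side hook top',[world('side',335.5,220.5,z=148)],'side knob',)
print('shelf',world('top',480,248,z=0),world('top',613,240,z=100))
print((a[217:225,390:402].mean(2)).round().astype(int))
E
```

```text
[([385, 216, 16, 17, 193], array([393.38, 224.95]))]
gauge 399.02056884765625 200.67581176757812 39.547061920166016 ((398.68365478515625, 199.99453735351562), (75.15019989013672, 77.8618392944336), 82.71601867675781)
((399.07769775390625, 199.70498657226562), (75.26537322998047, 77.9209976196289), 106.95227813720703) [ 523.51721759 -252.995959     69.        ]
knob [389 189  21  20 259] [398.66795367 198.71814672] [ 522.17572613 -247.26096969   95.        ]
[[38 38 38 38 38 38 38 39 39 37 36 35 33 27 25 26 24 18 16 13]
 [39 39 39 39 38 38 44 54 55 49 44 38 36 36 37 37 36 32 30 28]
 [41 40 40 40 40 45 61 75 78 75 67 46 36 36 36 37 37 39 40 39]
 [41 41 41 40 43 58 78 88 90 91 86 60 38 37 38 38 38 38 38 40]
 [43 42 42 42 50 70 86 90 90 91 89 70 42 35 38 39 38 37 37 38]
 [44 42 43 43 53 74 86 88 87 87 86 71 43 32 37 39 38 38 39 38]
 [43 43 43 44 50 70 82 84 83 82 80 63 39 31 35 38 39 39 38 40]
 [44 43 43 43 46 58 73 78 80 78 71 53 35 31 32 35 38 40 40 39]
 [44 44 44 42 43 48 58 67 70 67 58 42 33 31 31 31 35 40 40 40]
 [46 45 45 44 44 44 47 51 52 49 43 36 33 32 30 32 34 40 42 42]
 [44 45 
[... 283 characters left out ...]
 ]
side hook top [array([510.88866105,  64.87049371, 148.        ])] side knob
shelf [ 392.40673783 -483.56321684    0.        ] [ 403.68333167 -777.63064466  100.        ]
[[134 136 139 142 137 132 135 130 132 142 166 196]
 [129 139 129 138 133 128 124 125 136 136 146 190]
 [139 148 132 131 112 109 107 125 148 142 140 188]
 [154 165 158 153 132 123 113 125 148 141 137 188]
 [159 169 169 166 157 150 142 141 148 140 137 188]
 [159 166 170 167 162 158 154 150 149 139 137 187]
 [158 160 164 162 158 156 153 150 148 139 130 176]
 [152 144 141 141 145 149 150 150 151 141 123 162]][ WARN:0@15.777] global loadsave.cpp:1063 imwrite_ Unsupported depth image for selected encoder is fallbacked to CV_8U.
```

View pics/m2.png

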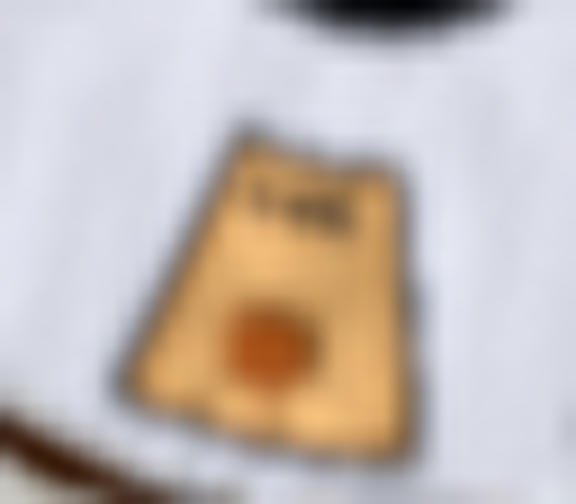

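Request:
{"name": "apply_moves", "arguments": {
  "rows": [
    [44,-22,0,0,0,0],
    [44,-22,0,0,0,0],
    [44,-22,0,0,0,0],
    [44,-22,0,0,0,0],
    [44,-22,0,0,0,0]
  ]
}}

```text
time: 2.82
tool_pos: [341.7, -414.2, 231.5]
tcp_rot: [180.0, -0.0, 15.2]
ft_force: [1.1, -1.3, 0.8]
finger_gap: 85.7
grip_force: 0.0
```

```bash
python3 - <<'E'
from h import *
def cloud(c):
    d=np.median([snap(c)[1] for _ in range(3)],0)
    k=eyes.get_calibration(c);K,R,t=[np.array(k[a],float) for a in('intrinsics','R','t')]
    v,u=np.nonzero(d>0);z=d[v,u]
    X=np.linalg.inv(K)@np.vstack([u*z,v*z,z]);return (R.T@(X-t[:,None])).T
def fit(p):
    h=cv2.convexHull(p[:,:2].astype(np.float32));(x,y),r=cv2.minEnclosingCircle(h);return round(x,1),round(y,1),round(r,1),len(p),p[:,:2].mean(0).round(1)
for c in('top','side'):
    X=cloud(c);r=np.hypot(X[:,0]-525,X[:,1]+251)
    q=X[(r<120)&(X[:,2]>62)&(X[:,2]<75)];print(c,'cover',fit(q),np.median(q[:,2]))
    q=X[(r<35)&(X[:,2]>94)&(X[:,2]<112)];print('knob',fit(q),np.median(q[:,2]))
    s=np.hypot(X[:,0]-511,X[:,1]-61);q=X[(s<25)&(X[:,2]>75)&(X[:,2]<160)]
    print('hook',len(q),q.mean(0).round(1),q[q[:,2]>135].mean(0).round(1),q[:,2].max())
E
```

```text
top cover (526.0, -253.5, 103.4, 4100, array([ 527.2, -253.6])) 68.51217487672744
knob (526.2, -252.3, 25.0, 285, array([ 525.1, -252. ])) 101.50754006965809
hook 81 [507.   59.2 130.7] [508.7  60.9 144.8] 150.211080677121
side cover (528.6, -252.7, 104.7, 1784, array([ 532.1, -241.8])) 66.85051841026292
knob (529.1, -250.9, 25.2, 132, array([ 528.9, -247.6])) 99.82212966887005
hook 177 [512.4  69.  117.9] [513.   65.7 141.7] 147.09442581868421
```

Request:
{"name": "apply_moves", "arguments": {
  "rows": [
    [44.3,-21.6,20,0,0,0],
    [44.3,-21.6,20,0,0,0],
    [44.3,-21.6,20,0,0,0],
    [44.3,-21.6,20,0,0,0],
    [44.1,-21.6,18,0,0,0]
  ]
}}

```text
time: 3.75
tool_pos: [526.2, -253.6, 132.5]
tcp_rot: [180.0, 0.0, 15.0]
ft_force: [1.1, 0.4, 0.8]
finger_gap: 85.2
grip_force: 0.0
```

Request:
{"name": "apply_moves", "arguments": {
  "rows": [
    [0,0,18,0,0,0],
    [0,0,18,0,0,0],
    [0,0,18,0,0,0],
    [0,0,5,0,0,0],
    [0,0,0,0,0,0]
  ]
}}

```text
time: 4.38
tool_pos: [525.4, -253.7, 74.1]
tcp_rot: [-180.0, 0.0, 15.1]
ft_force: [0.4, -0.1, -0.8]
finger_gap: 85.6
grip_force: 0.0
```

Request:
{"name": "apply_moves", "arguments": {
  "rows": [
    [0,0,0,0,0,0],
    [0,0,0,0,0,0],
    [0,0,0,0,0,0],
    [0,0,0,0,0,0],
    [0,0,0,0,0,0]
  ],
  "fingers": 44,
  "grip_force": 50
}}

```text
time: 5.0
tool_pos: [526.5, -253.6, 75.6]
tcp_rot: [179.9, -0.1, 15.2]
ft_force: [-2.1, 0.4, 5.3]
finger_gap: 48.5
grip_force: 51.3
```

Request:
{"name": "apply_moves", "arguments": {
  "rows": [
    [0,0,0,0,0,-0.12],
    [0,0,0,0,0,-0.14],
    [0,0,0,0,0,-0.14],
    [0,0,0,0,0,-0.124],
    [0,0,0,0,0,0]
  ]
}}

```text
time: 5.62
tool_pos: [526.5, -253.6, 75.6]
tcp_rot: [179.9, -0.0, 45.3]
ft_force: [-2.1, 0.8, 5.7]
finger_gap: 48.5
grip_force: 51.4
```

```bash
python3 - <<'E'
from h import *
s=sense();print(s['time'],s['tool_pos'],s['tcp_rot'],s['ft_force'],s['wrist_torque'],s['finger_gap'])
a=np.mean([snap('top')[0] for _ in range(3)],0)
m=cv2.resize(a[208:236,378:410],None,fx=18,fy=18,interpolation=cv2.INTER_CUBIC)
cv2.imwrite('pics/m3.png',np.clip((m-40)*1.4,0,255)[:,:,::-1].astype(np.uint8))
E
```

```text
5.625 [ 526.46774895 -253.58350641   75.56044334] [ 1.79909758e+02 -1.26572454e-02  4.53071755e+01] [-2.0543836   0.75315248  5.73353773] [0.07541247 0.29010018 0.13931269] 48.49852146123154
```

View pics/m3.png

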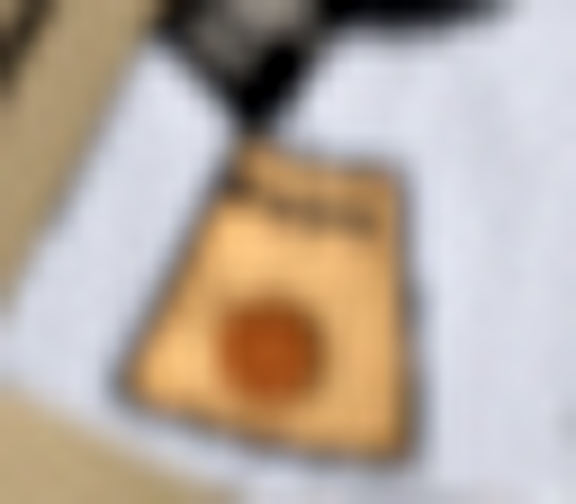

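The dot row grew by one pitch and the hole widened from about 14 to about 16.5 mm. So the three-dot hole stood there before, and the four-dot hole is there now, centred. I'll release the knob.

Request:
{"name": "apply_moves", "arguments": {
  "rows": [
    [0,0,0,0,0,0],
    [0,0,0,0,0,0],
    [0,0,0,0,0,0],
    [0,0,-20,0,0,0],
    [0,0,-30,0,0,-0.1]
  ],
  "fingers": 72
}}

```text
time: 6.4
tool_pos: [525.4, -252.8, 125.0]
tcp_rot: [-179.9, 0.0, 51.0]
ft_force: [-0.5, -1.7, -0.6]
finger_gap: 72.3
grip_force: 0.0
```

Request:
{"name": "apply_moves", "arguments": {
  "rows": [
    [0,0,-30,0,0,-0.1],
    [0,0,-30,0,0,-0.1],
    [0,0,-10,0,0,-0.1],
    [0,0,0,0,0,-0.106],
    [0,0,0,0,0,0]
  ],
  "fingers": 45
}}

```text
time: 7.02
tool_pos: [526.3, -253.4, 196.0]
tcp_rot: [179.9, 0.0, 74.2]
ft_force: [-0.2, 0.1, 0.2]
finger_gap: 44.9
grip_force: 0.0
```

```bash
python3 - <<'E'
from h import *
s=sense();print(s['time'],s['tool_pos'],s['tcp_rot'],s['ft_force'],s['finger_gap'])
a=np.mean([snap('top')[0] for _ in range(5)],0)
R,B=a[...,0],a[...,2]
w=a[208:236,378:410]
rat=w[...,0]/(w[...,1]+1)
print((rat*100).round().astype(int)[6:26,4:26])
g=cv2.resize(rat.astype(np.float32),None,fx=10,fy=10,interpolation=cv2.INTER_CUBIC)
m=(g>1.75).astype(np.uint8);n,l,st,ce=cv2.connectedComponentsWithStats(m)
for i in range(1,n):
  if st[i][4]>500:
    u,v=(ce[i]+.5)/10-.5+[378,208];print(st[i],u,v,world('top',u,v,z=60))
print([x['xyz'].__repr__() for x in models.place_of('window','top')[:1]],[x['xyz'] for x in models.place_of('gauge','top')[:1]])
E
```

```text
7.025 [ 526.29934565 -253.40281363  195.96898467] [1.79898615e+02 2.72143046e-02 7.41506951e+01] [-0.15880194  0.06628928  0.20227877] 44.89229010050791
[[109 109 109 109 109 109 107 101  99  98  98  99  99  99  98  99  99  98
   98  99  99  99]
 [109 109 109 109 109 109 104 100  99 101 102 100  99  98  98  98  99  98
   98  99  99  98]
 [109 109 109 109 109 106 100  99 101 112 116 111 105 102 101  99 100  99
   99  99  99  99]
 [109 109 109 109 107 103  99  99 104 118 122 120 118 116 114 111 111 106
  100  99  99  99]
 [108 109 109 109 105 100  98 100 111 118 120 120 120 120 121 121 121 118
  103  98  99  98]
 [109 109 109 108 102  99  99 107 121 122 121 120 119 119 120 121 121 120
  104  98  98  99]
 [109 109 110 105 100  98 101 118 121 121 121 121 120 120 120 120 121 120
  104  98  98  99]
 [109 109 107 102  99  99 108 122 121 121 121 121 121 122 120 122 122 122
  105  98  99  99]
 [110 109 105 100  98 102 117 123 121 120 121 120 121 121 121 121 122 122
  106  98  99  99]
 [109 108 102  99  99 108 122 123 121 121 122 122 121 121 121 121 122 121
  108  98  99  99]
 [109 106 100  98
[... 242 characters left out ...]

  111  98  98  99]
 [101  98  99 109 121 121 121 124 144 163 161 161 159 140 124 122 122 121
  113 101  98  98]
 [ 99  98 101 116 122 121 121 124 139 156 161 162 156 137 123 122 122 122
  114 101  99  98]
 [ 99  98 101 116 122 122 121 123 131 145 153 153 143 129 122 121 122 122
  116 100  99  99]
 [ 98  98  98 104 115 118 120 123 125 131 137 135 130 123 122 121 122 122
  115  99  98  99]
 [ 99  98  98  99 101 104 106 113 116 121 126 124 123 122 122 122 123 123
  115 100  98  98]
 [102 100 100  99  99  99  98 100 103 107 113 113 115 119 120 120 121 122
  115 100  98  99]
 [114 105 102 100  99  98  98  98  99  99 100 100 103 104 106 107 110 110
  106 100  98  98]]
['[450.2, -235.0, 59.8]'] []
```

```bash
python3 - <<'E'
from h import *
a=np.mean([snap('top')[0] for _ in range(3)],0)
w=a[208:236,378:410];rat=w[...,0]/(w[...,1]+1)
g=cv2.resize(rat.astype(np.float32),None,fx=10,fy=10,interpolation=cv2.INTER_CUBIC)
for t in(1.3,1.4,1.5):
  m=(g>t).astype(np.uint8);n,l,st,ce=cv2.connectedComponentsWithStats(m)
  i=1+np.argmax(st[1:,4]);u,v=(ce[i]+.5)/10-.5+[378,208];print(st[i],u,v,world('top',u,v,z=60),world('top',u,v,z=54))
# depth-based: knob and cover seen by top earlier ; row of hooks
E
```

```text
[ 118  165   62   64 3114] 392.36191393705843 227.15912010276173 [ 450.95574756 -233.03794599   60.        ] [ 451.43976326 -234.01921298   54.        ]
[ 123  170   52   53 2108] 392.40185009487664 227.10170777988614 [ 451.10730402 -233.151657     60.        ] [ 451.59220822 -234.13359063   54.        ]
[ 127  175   43   43 1416] 392.4014124293785 227.07012711864405 [ 451.19193619 -233.15452708   60.        ] [ 451.67733656 -234.13647753   54.        ]
```

Request:
{"name": "apply_moves", "arguments": {
  "rows": [
    [50,-17,0,0,0,0],
    [50,-17,0,0,0,0],
    [50,-17,0,0,0,0],
    [50,-17,0,0,0,0],
    [50,-17,0,0,0,0]
  ]
}}

```text
time: 8.15
tool_pos: [512.0, 12.1, 194.4]
tcp_rot: [180.0, -0.0, 74.2]
ft_force: [1.6, 0.5, -0.3]
finger_gap: 45.3
grip_force: 0.0
```

Request:
{"name": "apply_moves", "arguments": {
  "rows": [
    [49,-16.5,0,0,0,0],
    [0,0,20,0,0,0],
    [0,0,10,0,0,0],
    [0,0,0,0,0,0],
    [0,0,0,0,0,0]
  ]
}}

```text
time: 8.78
tool_pos: [510.1, 61.4, 164.8]
tcp_rot: [180.0, -0.0, 74.1]
ft_force: [0.7, 0.4, 0.3]
finger_gap: 45.0
grip_force: 0.0
```

```bash
python3 - <<'E'
from h import *
s=sense();print(s['time'],s['tool_pos'],s['tcp_rot'],s['ft_force'],s['finger_gap'])
snap('side','s2.png',(270,150,430,270),5)
print(pix('side',s['tool_pos'])-[270,150],pix('side',[510.3,62,148])-[270,150])
E
```

```text
8.775 [510.11590791  61.44702764 164.83989662] [ 1.79967906e+02 -6.20080971e-03  7.41142144e+01] [0.71342843 0.44855772 0.27553816] 44.9805480143732
[65.88655658 64.32585776] [65.64779198 69.65752159]
```

View pics/s2.png

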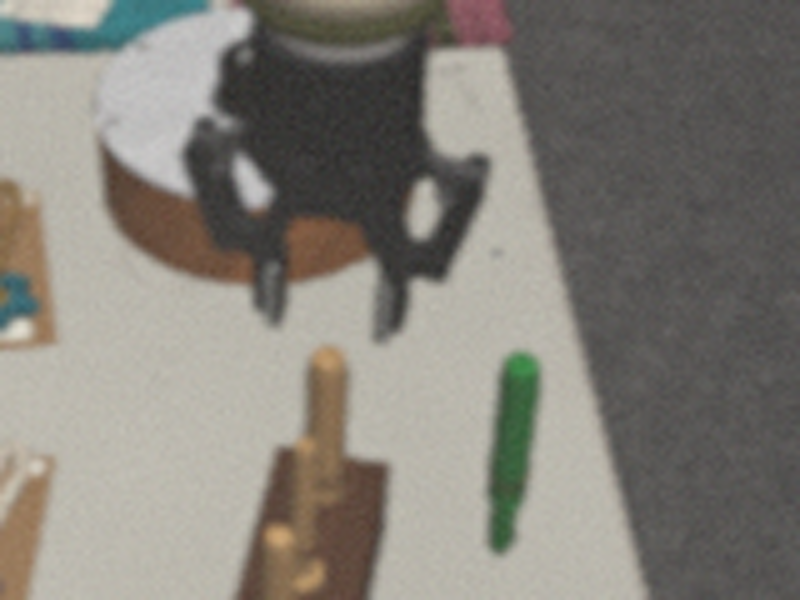

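The fingers straddle the broad hook: tips at (270,325) and (388,340), hook top at (327,350), so they are aligned. I'll lower and grip.

Request:
{"name": "apply_moves", "arguments": {
  "rows": [
    [0,0,20,0,0,0],
    [0,0,22,0,0,0],
    [0,0,18,0,0,0],
    [0,0,4,0,0,0],
    [0,0,0,0,0,0]
  ]
}}

```text
time: 9.45
tool_pos: [509.9, 62.0, 100.5]
tcp_rot: [-180.0, -0.0, 74.2]
ft_force: [0.9, -0.2, -0.3]
finger_gap: 44.8
grip_force: 0.0
```

Request:
{"name": "apply_moves", "arguments": {
  "rows": [
    [0,0,0,0,0,0],
    [0,0,0,0,0,0],
    [0,0,0,0,0,0],
    [0,0,0,0,0,0],
    [0,0,0,0,0,0]
  ],
  "fingers": 15,
  "grip_force": 30
}}

```text
time: 10.07
tool_pos: [510.5, 62.2, 101.3]
tcp_rot: [179.9, -0.0, 74.2]
ft_force: [-1.0, -0.1, 6.2]
finger_gap: 20.0
grip_force: 29.6
```

Request:
{"name": "apply_moves", "arguments": {
  "rows": [
    [0,0,-10,0,0,0],
    [0,0,-20,0,0,0],
    [0,0,-20,0,0,0],
    [0,0,-20,0,0,0],
    [0,0,-20,0,0,0]
  ]
}}

```text
time: 10.7
tool_pos: [509.4, 62.2, 191.1]
tcp_rot: [-180.0, 0.0, 74.2]
ft_force: [0.3, 0.1, -1.1]
finger_gap: 20.2
grip_force: 29.5
```

Request:
{"name": "apply_moves", "arguments": {
  "rows": [
    [-40,3.2,0,0,0,0],
    [-55,4.5,0,0,0,0],
    [-55,4.5,0,0,0,0],
    [-55,4.5,0,0,0,0],
    [-50,4.1,0,0,0,0]
  ]
}}

```text
time: 11.32
tool_pos: [459.5, -190.5, 190.7]
tcp_rot: [180.0, -0.0, 74.2]
ft_force: [0.5, -0.4, -0.3]
finger_gap: 20.1
grip_force: 29.5
```

Request:
{"name": "apply_moves", "arguments": {
  "rows": [
    [-30,2.5,0,0,0,0],
    [-15,1.2,0,0,0,0],
    [0,0,0,0,0,0],
    [0,0,0,0,0,0],
    [0,0,0,0,0,0]
  ]
}}

```text
time: 11.95
tool_pos: [451.9, -232.0, 190.3]
tcp_rot: [-180.0, -0.0, 74.3]
ft_force: [1.3, 0.1, -1.0]
finger_gap: 20.2
grip_force: 29.5
```

```bash
python3 - <<'E'
from h import *
s=sense();T=s['tool_pos'];print(s['time'],T,s['tcp_rot'],s['ft_force'],s['finger_gap'])
m=np.zeros((600,800,3),np.uint8)
for i,c in enumerate(('side','top')):
    a=np.mean([snap(c)[0] for _ in range(3)],0)
    C=pix(c,[T[0],T[1],110]).astype(int);x,y=C[0]-28,C[1]-40
    m[:,400*i:400*i+400]=np.clip(cv2.resize(a[y:y+84,x:x+56],(400,600),interpolation=cv2.INTER_CUBIC)*1.2,0,255)
    print(c,x,y,[((pix(c,[T[0],T[1],T[2]-q])-[x,y])*7.14).round(0) for q in(0,51,95)],((pix(c,[451.3,-233.3,60])-[x,y])*7.14).round())
cv2.imwrite('pics/m4.png',m[:,:,::-1])
E
```

```text
11.95 [ 451.90487962 -232.03576207  190.30300857] [-1.79996253e+02 -1.67348452e-02  7.42765748e+01] [ 1.27306624  0.06938566 -1.02934174] 20.208858218120973
side 318 121 [array([213., 123.]), array([207., 228.]), array([203., 314.])] [200. 378.]
top 367 185 [array([242., 265.]), array([215., 279.]), array([194., 290.])] [182. 300.]
```

View pics/m4.png

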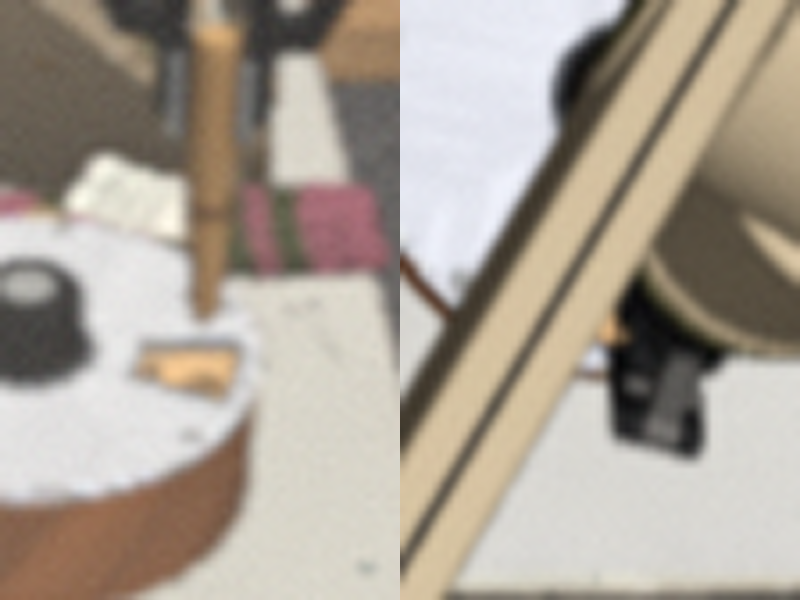

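The side view shows the hook hanging straight, shoulder at (208,215) and tip at (205,315), over the window hole at about (205,380). I'll shift slightly and descend carefully.

Request:
{"name": "apply_moves", "arguments": {
  "rows": [
    [-1.5,-0.5,8,0,0,0],
    [0,0,10,0,0,0],
    [0,0,8,0,0,0],
    [0,0,5,0,0,0],
    [0,0,0,0,0,0]
  ]
}}

```text
time: 12.88
tool_pos: [450.4, -234.3, 158.6]
tcp_rot: [-179.9, -0.0, 74.2]
ft_force: [-0.3, -0.4, -0.3]
finger_gap: 20.0
grip_force: 29.5
```

Request:
{"name": "apply_moves", "arguments": {
  "rows": [
    [0,0,2,0,0,0],
    [0,0,2,0,0,0],
    [0,0,2,0,0,0],
    [0,0,1,0,0,0],
    [0,0,0,0,0,0]
  ]
}}

```text
time: 13.5
tool_pos: [450.6, -234.5, 152.2]
tcp_rot: [-180.0, -0.0, 74.2]
ft_force: [0.2, 0.7, -0.4]
finger_gap: 20.0
grip_force: 29.5
```

Request:
{"name": "apply_moves", "arguments": {
  "rows": [
    [0,0,1.5,0,0,0],
    [0,0,1.5,0,0,0],
    [0,0,1.5,0,0,0],
    [0,0,0.5,0,0,0],
    [0,0,0,0,0,0]
  ]
}}

```text
time: 14.12
tool_pos: [450.6, -234.4, 147.2]
tcp_rot: [-180.0, -0.0, 74.2]
ft_force: [-0.6, 0.7, -1.4]
finger_gap: 20.0
grip_force: 29.5
```

```bash
python3 - <<'E'
from h import *
s=sense();print(s['tool_pos'],s['ft_force'],s['wrist_torque'])
E
```

```text
[ 450.60880603 -234.44961706  147.20189274] [-0.55260563  0.68347815 -1.40384119] [ 0.01879838 -0.01294609  0.00131546]
```

Request:
{"name": "apply_moves", "arguments": {
  "rows": [
    [0,0,1.5,0,0,0],
    [0,0,1.5,0,0,0],
    [0,0,1.5,0,0,0],
    [0,0,0.5,0,0,0],
    [0,0,0,0,0,0]
  ]
}}

```text
time: 14.75
tool_pos: [450.6, -234.5, 142.2]
tcp_rot: [-180.0, -0.0, 74.2]
ft_force: [0.3, -0.4, -1.4]
finger_gap: 20.2
grip_force: 29.5
```

Request:
{"name": "apply_moves", "arguments": {
  "rows": [
    [0,0,3,0,0,0],
    [0,0,3,0,0,0],
    [0,0,3,0,0,0],
    [0,0,2,0,0,0],
    [0,0,0,0,0,0]
  ]
}}

```text
time: 15.38
tool_pos: [450.5, -234.4, 131.0]
tcp_rot: [-180.0, -0.0, 74.2]
ft_force: [-0.6, -0.2, 0.3]
finger_gap: 20.0
grip_force: 29.5
```

Request:
{"name": "apply_moves", "arguments": {
  "rows": [
    [0,0,3,0,0,0],
    [0,0,3,0,0,0],
    [0,0,3,0,0,0],
    [0,0,3,0,0,0],
    [0,0,0,0,0,0]
  ]
}}

```text
time: 16.0
tool_pos: [450.4, -234.3, 118.9]
tcp_rot: [-180.0, -0.0, 74.2]
ft_force: [0.2, 0.1, -0.7]
finger_gap: 20.2
grip_force: 29.5
```

Request:
{"name": "apply_moves", "arguments": {
  "rows": [
    [0,0,1,0,0,0],
    [0,0,1,0,0,0],
    [0,0,1,0,0,0],
    [0,0,0.5,0,0,0],
    [0,0,0,0,0,0]
  ]
}}

```text
time: 16.62
tool_pos: [450.6, -234.5, 115.7]
tcp_rot: [-180.0, -0.0, 74.2]
ft_force: [-0.9, 0.7, -1.3]
finger_gap: 20.3
grip_force: 29.5
```

Request:
{"name": "apply_moves", "arguments": {
  "rows": [
    [0,0,1,0,0,0],
    [0,0,1,0,0,0],
    [0,0,1,0,0,0],
    [0,0,0.5,0,0,0],
    [0,0,0,0,0,0]
  ]
}}

```text
time: 17.25
tool_pos: [450.6, -234.5, 112.2]
tcp_rot: [-180.0, -0.0, 74.2]
ft_force: [0.0, 0.5, -0.7]
finger_gap: 20.1
grip_force: 29.5
```

Request:
{"name": "apply_moves", "arguments": {
  "rows": [
    [0,0,0.4,0,0,0],
    [0,0,0.4,0,0,0],
    [0,0,0,0,0,0],
    [0,0,0,0,0,0],
    [0,0,0,0,0,0]
  ]
}}

```text
time: 17.88
tool_pos: [450.7, -234.5, 111.6]
tcp_rot: [180.0, 0.0, 74.2]
ft_force: [0.2, -0.5, -0.9]
finger_gap: 20.1
grip_force: 29.5
```

Request:
{"name": "apply_moves", "arguments": {
  "rows": [
    [0,0,0.4,0,0,0],
    [0,0,0.4,0,0,0],
    [0,0,0,0,0,0],
    [0,0,0,0,0,0],
    [0,0,0,0,0,0]
  ]
}}

```text
time: 18.5
tool_pos: [450.9, -234.7, 111.3]
tcp_rot: [180.0, 0.0, 74.2]
ft_force: [-0.9, 0.8, 4.4]
finger_gap: 20.1
grip_force: 30.2
```

Request:
{"name": "apply_moves", "arguments": {
  "rows": [
    [0,0,0.4,0,0,0],
    [0,0,0.3,0,0,0],
    [0,0,0,0,0,0],
    [0,0,0,0,0,0],
    [0,0,0,0,0,0]
  ]
}}

```text
time: 19.12
tool_pos: [451.0, -234.8, 111.2]
tcp_rot: [179.9, 0.0, 74.2]
ft_force: [-3.6, 1.8, 9.4]
finger_gap: 19.9
grip_force: 30.8
```

Contact came at the expected height, so the shoulder is seated. I'll release and retreat.

Request:
{"name": "apply_moves", "arguments": {
  "rows": [
    [0,0,-0.5,0,0,0],
    [0,0,0,0,0,0],
    [0,0,0,0,0,0],
    [0,0,0,0,0,0],
    [0,0,0,0,0,0]
  ],
  "fingers": 45
}}

```text
time: 19.75
tool_pos: [450.6, -234.4, 110.4]
tcp_rot: [-180.0, -0.0, 74.2]
ft_force: [0.4, 0.4, 0.8]
finger_gap: 44.9
grip_force: 0.0
```

Request:
{"name": "apply_moves", "arguments": {
  "rows": [
    [0,0,-10,0,0,0],
    [0,0,-20,0,0,0],
    [0,0,-25,0,0,0],
    [0,0,-25,0,0,0],
    [0,0,-20,0,0,0]
  ]
}}

```text
time: 20.38
tool_pos: [451.0, -234.7, 212.6]
tcp_rot: [179.9, 0.0, 74.2]
ft_force: [0.4, 0.2, -0.2]
finger_gap: 45.0
grip_force: 0.0
```

Request:
{"name": "apply_moves", "arguments": {
  "rows": [
    [40,0,0,0,0,0],
    [50,0,0,0,0,0],
    [50,0,0,0,0,0],
    [40,0,0,0,0,0],
    [0,0,0,0,0,0]
  ]
}}

```text
time: 21.0
tool_pos: [500.3, -58.9, 211.3]
tcp_rot: [180.0, -0.0, 74.4]
ft_force: [0.0, -0.9, -0.5]
finger_gap: 45.3
grip_force: 0.0
```

```bash
python3 - <<'E'
from h import *
s=sense();print(s['time'],s['tool_pos'],s['ft_force'])
m=np.zeros((600,800,3),np.uint8)
for i,c in enumerate(('side','top')):
    a=np.mean([snap(c)[0] for _ in range(3)],0)
    C=pix(c,[480,-240,90]).astype(int);x,y=C[0]-40,C[1]-60
    m[:,400*i:400*i+400]=np.clip(cv2.resize(a[y:y+120,x:x+80],(400,600),interpolation=cv2.INTER_CUBIC)*1.2,0,255)
    print(c,[((pix(c,[451,-234,q])-[x,y])*5).round(0) for q in(60,158)])
cv2.imwrite('pics/m5.png',m[:,:,::-1])
E
```

```text
21.0 [500.30839103 -58.89592652 211.32954594] [ 0.01192802 -0.85228663 -0.54555786]
side [array([251., 344.]), array([258., 211.])]
top [array([184., 361.]), array([216., 344.])]
```

View pics/m5.png

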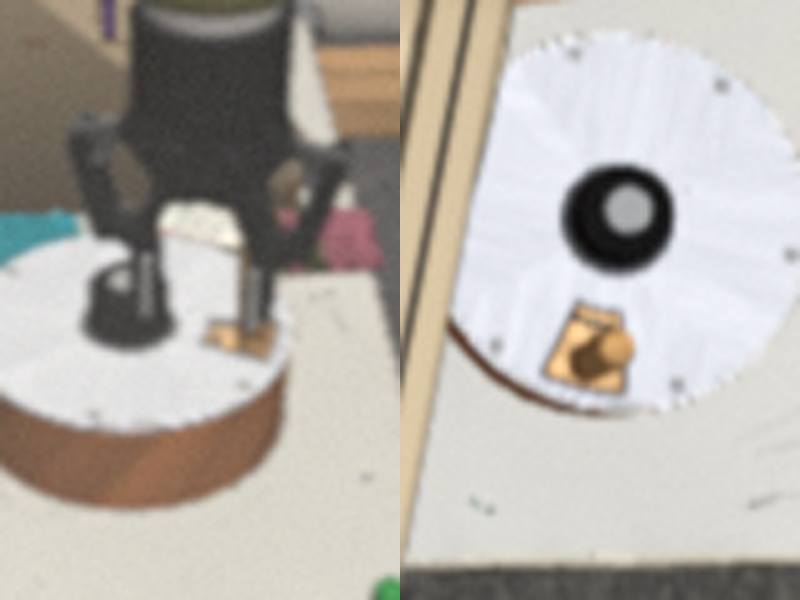

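The top view shows the hook standing upright in the window: its top is at (215,350) in the crop, against an expected (216,344). The gripper is clear of it.

```bash
python3 -c "
from h import *
print(job.hand_in())"
```

```text
the job is handed in; nothing more can be done
None
```

The broad-handled hook now stands upright in the four-dot hole with its shoulder on the wheel, and the job is handed in at about 21 s with no result reported back; I read the hole as four dots from the row's length and the hole's width, not from a clear count.

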